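Set a plane iron and the gauge arm of a grinding jig

ROBOT

A 6-joint arm with a two-finger parallel gripper is mounted at the origin on the work surface. World frame = base frame: x ahead of the robot, y to its left, z up, the work surface at z = 0. Lengths are in m, angles in degrees, forces in N, time in s.
With the tool pointing down it reaches from about 0.35 to 0.875 m from the base axis. Payload 4.2 kg.
Tool frame: the origin (TCP) lies at the centre of the arm's flange, where the gripper is bolted on; the fingertips stand 182 mm ahead of it and the grasp point (between the pads) lies 164 mm ahead of it (r.nose_length is the distance from the TCP to the fingertips, in m); z points along the fingers, y is the line along which they close (so a half turn about z gives the same grasp; the last joint's range is limited). The gripper opens to 87 mm and grips with 3 to 60 N. Pads are 19 mm wide; open, the fingers measure 117 mm over their backs; the gripper's body (75 mm by 190 mm) begins 51 mm behind the grasp point.
Start: joints at [82.025, 22.042, 0.453, 0, -68.411, -14.817], TCP at [0.242, 0.576, 0.405] pointing down, gripper open.
Joint ranges: [-179.83, 179.83], [-69.29, 118.12], [-61.27, 80.66], [-181.25, 117.63], [-171.15, -9.14], [-177.46, 177.46]. Speed limits (degrees/s): [159.86, 159.86, 180, 180, 180, 180].

INTERFACE

Orientations are given as a 3x3 rotation matrix whose columns are the frame's x, y, z axes.
In Python, from station import r, vision gives the robot as it stands. The module is installed in compiled form; this text tells all that it offers.
- The arm moves only by the shell command python3 -m creep 'ROWS'. ROWS is JSON, a list of rows, each a list of 7 numbers: the opening, from -1 (shut) to 1 (fully open), then the shift along the tool's x, y, z in mm, then the turn, a rotation vector about the tool's x, y, z in degrees. A call has 1 to 8 rows; each row is the pose to reach, as a shift and turn from the pose commanded when the call began, along the tool's axes at that moment; what a row does not reach only later rows make up. A row lasts 1/12 s, in which the tool goes at most 41.7 mm and 7.16 degrees, less where a joint would pass 70% of its speed; a pose out of reach is approached as far as the arm can. A call with a gripper value outside its range is refused whole. The fingers move at their own pace and stop on an object; the grip force is fixed at half the most. Time passes only in rows, so rows that repeat a pose let the fingers close. It gives the time, the measured TCP pose, the force, the opening and the grip force at its end, in the units of the state.
- r.sense(): the state, without advancing time (a new reading comes with each control period).
- vision.capture(name): name is "scene" or "side" or "wrist"; returns (picture, depth): 420x560x3 uint8, red, green, blue; 420x560 float32, m along the optical axis (not along the pixel's ray), 0 where there is no reading.
- vision.camera_model(name): a dict with "vertical_fov" (degrees; the focal length in pixels is half the picture's height over the tangent of half this angle, whatever the lens; pixels are square), "cx", "cy" (the principal point, pixels), "distortion" ([k1, k2, p1, p2, k3] as OpenCV has them; the pictures are not rectified), "extrinsics" (4x4, takes a point from camera to world coordinates); the wrist camera has in their place "mount" (4x4, takes a point from camera to tool coordinates, whose origin is the TCP and whose axes are the flange's). Camera axes: x right, y down, z forward; pixel columns grow to the right and rows downward; lengths in m; the calibration is good to about 2 mm. A picture is of the moment at which its call begins: read the wrist's pose just before it. camera_model takes no time and is no camera call.
- r.finish_job(): hands the job in; it is judged then, once.
Trained networks look in the newest picture that a camera, given by its name, has taken for a name from the list of things; names that differ only in an ending like _2 or _b are one class to them, and where a whole thing is asked for, a point or a joint stands for the part that bears it (a point fixed in the world has none). Each returns a list of dicts, best first, with "conf" (0 to 1); they miss things now and then, are a little off and sometimes report something else, mostly with a low value. They report only what shows in the picture. A call takes as long as a camera call. They do not tell look-alikes from the thing itself.
- vision.find_in(camera, thing): "uv" ([column, row] in pixels, amid what is visible of it).
- vision.cut_out(camera, thing): "region" (420x560 bool, what is visible of it) and "uv" ([column, row] in pixels, amid what is visible of it).
The state is a dict: "time_s": time; "joints": joint angles; "joint_velocities": joint speeds; "effort": joint torques, N m; "tcp_pos": TCP position; "ee_rot": TCP orientation; "wrist_force": force on the tool from outside, world axes, zero at the start; "moment": the same for the moment, N m; "gripper_width": opening from 0.0 (shut) to 1.0 (fully open); "gripper_force": force on a finger pad.
Only numpy, scipy, OpenCV 4.12 (cv2) and the standard library are available. Lean on these libraries where they do the work, as an engineer would, in place of code of your own. Each camera call takes 0.05 s, during which the arm holds its last target. There are 200 camera calls.

TASK

Lay the plane iron from its wooden block gently on the jig's narrow rest, flat and centred, with its length running along the gauge arm's direction, and let it go. Then squeeze the gauge arm's lock button in to free the arm, draw the arm out until its pointer stands level with the marker clip on the scale, and finish while still holding it there with the button pressed, because the spring would pull it back. Leave the chisel, the brass tin and the sharpening stone that lie near by where they are.

Things in the scene. Friction and masses are not known exactly. Their poses are not given: they have to be found in the camera images.
- jig: setting jig: grey base plate 320 x 260 x 12 mm fixed to the table. Origin at table level near the plate's middle, z up. Its -x axis (robot's side) is the way the gauge arm draws out. It carries a narrow steel rest on a post (at x -30, y -75 mm) and a blue sleeve with the gauge arm (along y +55 mm); a flat aluminium scale, tick every 10 mm, lies on the plate beside the arm at y +85 to +117 mm, its top at 24 mm
- rest_top (a point): centre of the flat top of the narrow rest, 100 mm above the table, part of the jig. The rest's head is only 26 mm (jig x) by 28 mm (jig y), 10 mm thick, on a round post 20 mm thick. Axes as the jig's
- iron_centre (a point): centre of the plane iron: loose flat steel blade, 143 mm long (its x) x 40 wide (its y) x 6 thick (z), 0.2 to 0.35 kg, balanced within 3 mm of here; dark keyhole slot on top, edge end (-x) thinner. At the start it lies flat, centre 33 mm above the table, along a wooden block 110 x 24 mm, 30 mm high, fixed to the table; its long edges overhang the block by about 8 mm
- plane_iron: the plane iron itself (see iron_centre); origin at the middle of its underside, same axes
- gauge_arm (a joint): how far the gauge arm is drawn out of its sleeve, in m: 0 home and locked, at most 0.095. A spring pulls it home, about 3 N at home and 6.5 N at full reach; let go, it slides back
- gauge_grip (a point): centre of the gauge arm's grip, a black block 36 mm (jig x) x 26 (jig y) x 40 high at the end of the steel bar, centre 85 mm above the table, at home at jig x 0, y +55 mm; moves with the arm. Axes as the jig's. At home the catch begins 44 mm and the sleeve (top at 103 mm) 62 mm to jig +x of it. A stem goes down from it to the pointer
- lock_button (a joint): how far the lock button is pressed in, in m: 0 out, 0.006 fully in (about 3 N to start, 7 N fully in). Steel plate 22 mm (jig x) x 26 high in the middle of the grip's jig -y side (facing the rest), pressed towards jig +y. At home the arm is locked until it is in by 5 mm. Squeezing the grip across jig y (34 mm with the button out, 28 in) with 20 N or more presses it and grips the arm at once
- gauge_pointer (a point): tip of the pointer, a flat dark bar 5 mm wide standing out to jig +y below the grip, over the scale, 33 mm above the table; it moves with the grip, always at the same jig x as the grip's centre and 52 mm to jig +y of it
- clip_mark (a point): middle of the marker clip, a dark steel clip 8 mm (jig x) x 14 mm with a brass screw, fixed on the scale's outer edge (top 38 mm above the table), 45 to 80 mm to jig -x of the pointer's home place. Axes as the jig's
- chisel: leave alone: a bench chisel with a round wooden handle and a guard on its edge, 190 mm long, lying on the table beside the wooden block, on the side away from the jig
- tin: leave alone: a small brass tin, 40 mm across, 27 mm high, standing on the jig's base plate
- stone: leave alone: a sharpening stone on its wooden base, 170 x 70 x 42 mm, on the left of the table
Things that resemble listed ones, but are neither listed nor needed, are in the scene too. Of the things that look like the plane_iron, the middle-sized one is meant.

How it is judged (in metres and radians):
On the way, in this order (a step that is already met when the one before it is completed fails the run):
1. the plane iron lies flat and centred on the narrow rest, along the gauge arm's direction, let go, the gauge arm still home (horizontal distance between iron_centre and rest_top below 0.01 m and z of iron_centre in the frame of rest_top between 0 and 0.007 m and angle between iron_centre's own z axis and vertical below 0.08 rad and angle between the x axis of iron_centre and the x axis of rest_top, either way round below 0.2 rad and contact force between plane_iron and jig above 0.3 N and contact force between plane_iron and the arm below 0.1 N and contact force between plane_iron and the fingers below 0.1 N and linear speed of plane_iron below 0.03 m/s and value of joint gauge_arm below 0.006 m), for 0.3 s.
2. the lock button is pressed and the gauge arm starts out of its sleeve (value of joint lock_button above 0.004 m and value of joint gauge_arm above 0.01 m), for 0.05 s.
At the end, for the whole second after the job is handed in: Pointer within 4 mm of the clip's middle along the scale, still, held by the fingers (over 2 N), lock button at least 4 mm in; iron resting on the rest alone, robot off it, centred within 10 mm, flat within 0.08 rad, parallel to the gauge arm within 0.20 rad (either end forward) (horizontal distance between iron_centre and rest_top below 0.01 m and z of iron_centre in the frame of rest_top between 0 and 0.007 m and angle between iron_centre's own z axis and vertical below 0.08 rad and angle between the x axis of iron_centre and the x axis of rest_top, either way round below 0.2 rad and contact force between plane_iron and jig above 0.3 N and contact force between plane_iron and the arm below 0.1 N and contact force between plane_iron and the fingers below 0.1 N and linear speed of plane_iron below 0.03 m/s and x of gauge_pointer in the frame of clip_mark between -0.004 and 0.004 m and velocity of joint gauge_arm between -0.01 and 0.01 m/s and value of joint lock_button above 0.004 m and contact force between gauge_arm and the fingers above 2 N); the arm keeps its last pose, push and grip.
It fails at once if the plane iron is dropped or thrown (faster than 0.45 m/s while not held) (contact force between plane_iron and the fingers below 0.05 N and linear speed of plane_iron above 0.45 m/s).
It fails at once if the chisel, the tin or the stone is moved by more than 25 mm (distance of any of chisel, tin, stone from where it was at the start of the episode above 0.025 m).
It also fails if it takes over 51 s, if anything falls off the work surface, if the arm or the gripper's body presses on something with over 40 N, if the wrist force passes 120 N, or if a joint passes its speed limit or range.

## Working session

There is one attempt and no reset: what is moved stays moved. The work goes in short steps, Python scripts to look and compute and a shell command to move; the robot and the scene stay as the last step left them, time stands still between calls to the robot, and variables do not carry over. Pictures are saved under pics/ and viewed, at most 10 in all, crops included, and the job is handed in when it is done.

```bash
mkdir -p pics; cat > h.py <<'E'
import numpy as np, cv2
from station import r, vision
def K(m):
    f=210/np.tan(np.radians(m['vertical_fov'])/2)
    return np.array([[f,0,m['cx']],[0,f,m['cy']],[0,0,1.]]),np.array(m['distortion'])
def snap(n):
    s=r.sense(); im,d=vision.capture(n); m=vision.camera_model(n)
    if n=='wrist':
        T=np.eye(4);T[:3,:3]=s['ee_rot'];T[:3,3]=s['tcp_pos'];T=T@np.array(m['mount'])
    else: T=np.array(m['extrinsics'])
    return im,d,m,T
def cloud(d,m,T):
    k,D=K(m);v,u=np.mgrid[0:420,0:560]
    p=cv2.undistortPoints(np.stack([u,v],-1).reshape(-1,1,2).astype(float),k,D).reshape(420,560,2)
    P=np.concatenate([p*d[...,None],d[...,None]],-1)
    W=P@T[:3,:3].T+T[:3,3]; W[d<=0]=np.nan
    return W
def proj(P,m,T):
    k,D=K(m);Ti=np.linalg.inv(T)
    return cv2.projectPoints(np.array(P,float).reshape(-1,3),cv2.Rodrigues(Ti[:3,:3])[0],Ti[:3,3],k,D)[0].reshape(-1,2)
E
python3 - <<'E'
from h import *
print(r.sense()['ee_rot'])
ims=[]
for n in ['scene','wrist']:
    im,d,m,T=snap(n);W=cloud(d,m,T);np.savez('/tmp/'+n,im=im,W=W,T=T)
    cv2.imwrite(f'pics/{n}0.png',im[...,::-1])
    for t in ['plane_iron','rest_top','gauge_grip','clip_mark','gauge_pointer','tin','chisel','jig']:
        for o in vision.cut_out(n,t)[:4]:
            P=W[o['region']];P=P[~np.isnan(P[:,0])]
            print(n,t,round(o['conf'],2),np.round(o['uv']),np.round(np.median(P,0),3) if len(P) else '',o['region'].sum())
E
```

```text
[[ 9.21847388e-01 -3.87552370e-01 -7.44223400e-04]
 [-3.87553065e-01 -9.21845037e-01 -2.08537695e-03]
 [ 1.22134133e-04  2.21082536e-03 -9.99997549e-01]]
scene plane_iron 0.88 [198. 142.] [ 0.423 -0.551  0.009] 533
scene plane_iron 0.56 [234. 180.] [ 0.524 -0.282  0.038] 331
scene plane_iron 0.15 [321. 236.] [0.596 0.121 0.098] 171
scene rest_top 0.65 [305. 241.] [0.608 0.072 0.015] 5695
scene gauge_grip 0.83 [317. 237.] [0.596 0.122 0.095] 251
scene gauge_pointer 0.65 [318. 236.] [0.598 0.121 0.096] 225
scene tin 0.66 [268. 248.] [ 0.7   -0.004  0.039] 121
scene chisel 0.46 [206. 180.] [ 0.572 -0.38   0.018] 189
scene jig 0.61 [231. 178.] [ 0.526 -0.282  0.038] 322
scene jig 0.56 [309. 239.] [0.608 0.072 0.015] 5918
```

View pics/scene0.png

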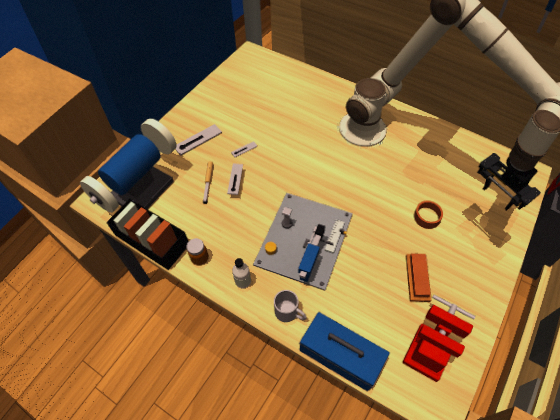

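View pics/wrist0.png

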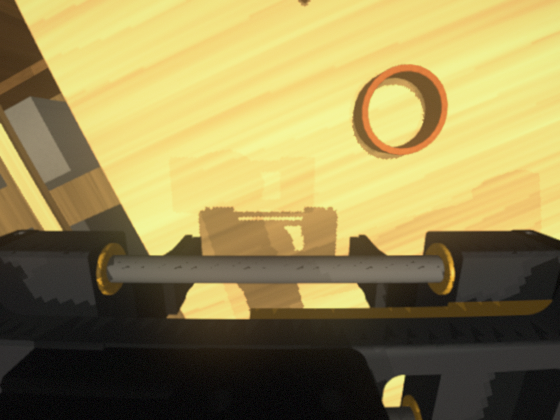

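The scene picture shows three irons: large (198,142), small (244,149) and the middle-sized one on its block (235,180). The jig is at (305,241), with the grip at (317,237) and the clip near (333,228). The chisel is at (207,182). The wrist view shows only table and ring.

```bash
python3 - <<'E'
from h import *
z=np.load('/tmp/scene.npz');W=z['W'];im=z['im']
def rect(sel,lbl):
    P=W[sel]; c,s,a=cv2.minAreaRect((P[:,:2]*1000).astype(np.float32)); print(lbl,len(P),np.round(c,1),np.round(s,1),round(a,1),np.median(P[:,2]).round(4))
X,Y,Z=np.moveaxis(W,-1,0)
near=lambda x,y,rr:(np.hypot(X-x,Y-y)<rr)
rect(near(.524,-.282,.1)&(Z>.026)&(Z<.05)&(Y>-.34),'iron')
rect(near(.608,.072,.25)&(Z>.006)&(Z<.02),'plate')
rect(near(.608,.072,.2)&(Z>.092)&(Z<.115)&(Y<.06),'rest')
rect(near(.608,.1,.2)&(Z>.06)&(Z<.12)&(Y>.06),'arm')
print(vision.camera_model('wrist')['mount'])
s=r.sense();print(s['wrist_force'])
cv2.imwrite('pics/jig0.png',cv2.resize(im[170:300,215:375],None,fx=5,fy=4.6,interpolation=cv2.INTER_CUBIC)[...,::-1])
E
```

```text
iron 333 [ 520.4 -284.4] [149.5  41.5] 27.5 0.0381
plate 5052 [606.2  72.7] [491.2 489.3] 31.5 0.0133
rest 63 [577.7 -16.3] [31.7 28.7] 13.9 0.1013
arm 672 [660.5 125.1] [195.5  54.9] 15.9 0.1023
[[ 4.06295228e-04 -9.69740468e-01 -2.44137789e-01  6.67192715e-02]
 [ 9.99999730e-01  2.44412530e-04  6.93372369e-04 -5.66169178e-05]
 [-6.12720911e-04 -2.44138005e-01  9.69740305e-01  2.06333339e-02]
 [ 0.00000000e+00  0.00000000e+00  0.00000000e+00  1.00000000e+00]]
[ 0.97353835  0.52147282 -0.00643343]
```

View pics/jig0.png

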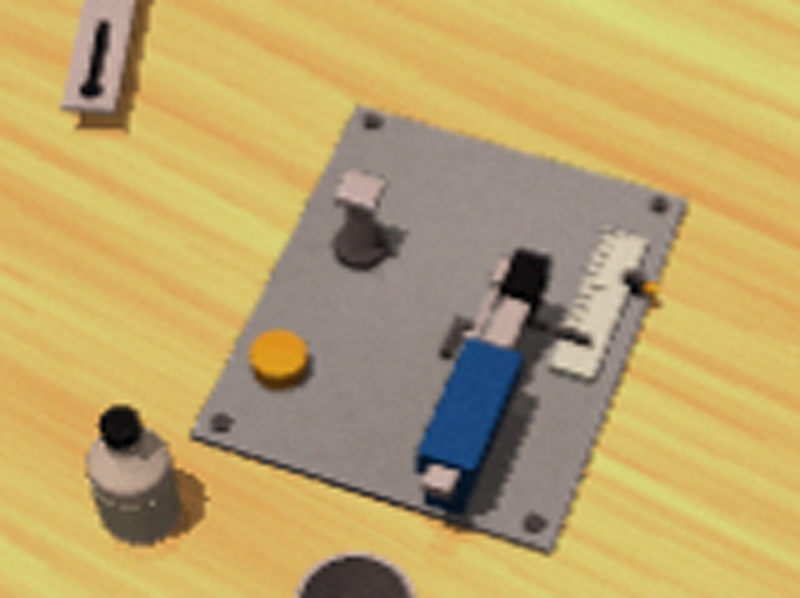

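The crop shows the rest at jig-left, the grip (black) locked in the blue sleeve, the pointer over the scale and the dark clip with its brass screw at the outer edge. The tin is at the far left. I'll move above the iron.

```bash
python3 -m creep '[[1,184,244,0,0,0,0],[1,184,244,0,0,0,0],[1,184,244,0,0,0,0],[1,184,244,0,0,0,0],[1,184,244,0,0,0,0],[1,184,244,0,0,0,0],[1,184,244,0,0,0,0],[1,184,244,0,0,0,0]]'
python3 -m creep '[[1,184,244,0,0,0,0],[1,184,244,0,0,0,0],[1,184,244,0,0,0,0],[1,184,244,0,0,0,0],[1,184,244,0,0,0,0],[1,184,244,0,0,0,0],[1,184,244,0,0,0,0],[1,184,244,0,0,0,0]]'
python3 -m creep '[[1,184,243,0,0,0,-7],[1,184,243,0,0,0,-14],[1,184,243,0,0,0,-21],[1,184,243,0,0,0,-28],[1,184,243,0,0,0,-35],[1,184,243,0,0,0,-42],[1,184,243,0,0,0,-49],[1,184,243,0,0,0,-50]]'
python3 - <<'E'
from h import *
im,d,m,T=snap('wrist');W=cloud(d,m,T);cv2.imwrite('pics/w1.png',im[...,::-1]);np.savez('/tmp/w1',W=W,im=im)
print(m['vertical_fov'],r.sense()['joints'])
for o in vision.cut_out('wrist','plane_iron'):
    P=W[o['region']];P=P[~np.isnan(P[:,0])]
    print(o['conf'],o['uv'],np.median(P,0),cv2.minAreaRect((P[:,:2]*1000).astype(np.float32)))
E
```

```text
time_s: 1.57
tcp_pos: [0.317, 0.2755, 0.4049]
ee_rot: [[0.921, -0.39, -0.001], [-0.39, -0.921, -0.001], [-0.0, 0.001, -1.0]]
wrist_force: [0.4, 0.3, 0.5]
gripper_width: 0.997
gripper_force: 0.0
time_s: 2.23
tcp_pos: [0.3926, -0.0198, 0.4051]
ee_rot: [[0.92, -0.391, 0.001], [-0.391, -0.92, -0.0], [0.001, 0.0, -1.0]]
wrist_force: [0.7, -0.2, 0.3]
gripper_width: 1.0
gripper_force: 0.0
time_s: 2.9
tcp_pos: [0.4619, -0.2869, 0.405]
ee_rot: [[0.904, 0.428, 0.001], [0.428, -0.904, -0.0], [0.0, 0.0, -1.0]]
wrist_force: [1.5, -0.4, 0.0]
gripper_width: 1.001
gripper_force: 0.0
71.16534007507693 [-15.16909594  14.52047302 -10.63413635   0.18972637 -64.75772077
 130.59759926]
0.83 [296.7, 143.5] [ 0.52626345 -0.28325746  0.03557793] ((521.3240356445312, -288.1676025390625), (158.32444763183594, 45.438690185546875), 27.8125057220459)
0.8 [279.3, 285.0] [ 0.33698597 -0.35583604  0.00379697] ((364.7166748046875, -358.71124267578125), (29.863059997558594, 108.37387084960938), 66.61868286132812)
```

View pics/w1.png

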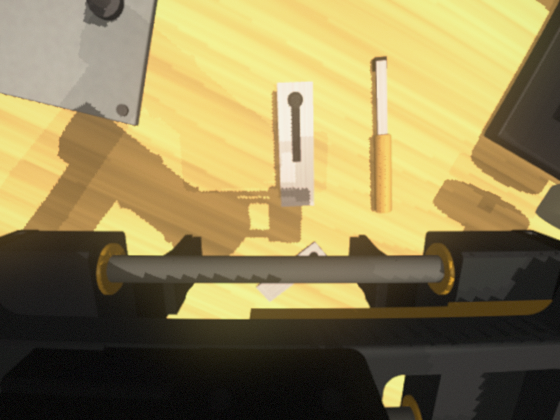

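The wrist view shows the middle iron at (296,143), the chisel at (380,135) and the small iron under the hand at (290,270). I'll let it settle and measure precisely.

```bash
python3 -m creep '[[1,0,0,40,0,0,0],[1,0,0,40,0,0,0],[1,0,0,40,0,0,0],[1,0,0,40,0,0,0]]' | head -3
cat >> h.py <<'E'
def tool(dst,off=0):
    "shift (mm) of the grasp point to dst in tool axes, from measured pose"
    s=r.sense();R=np.array(s['ee_rot']);g=np.array(s['tcp_pos'])+R[:,2]*.164
    return np.round(R.T@(np.array(dst)-g)*1000,1)
E
python3 - <<'E'
from h import *
im,d,m,T=snap('wrist');W=cloud(d,m,T)
X,Y,Z=np.moveaxis(W,-1,0)
s=(np.hypot(X-.521,Y+.286)<.09)&(Z>.024)&(Z<.05)
s=cv2.morphologyEx(s.astype(np.uint8),cv2.MORPH_OPEN,np.ones((5,5)))>0
P=W[s];c,sz,a=cv2.minAreaRect((P[:,:2]*1000).astype(np.float32));print(c,sz,a,np.median(P[:,2]),P[:,:2].mean(0))
R=np.array(r.sense()['ee_rot']);print('yaw',np.degrees(np.arctan2(R[1,0],R[0,0])),tool([c[0]/1e3,c[1]/1e3,.033]))
E
```

```text
time_s: 3.33
tcp_pos: [0.4622, -0.2849, 0.3663]
ee_rot: [[0.906, 0.423, 0.001], [0.423, -0.906, -0.001], [0.001, 0.002, -1.0]]
(522.2896728515625, -285.70123291015625) (142.59921264648438, 40.50205993652344) 27.5710506439209 0.03556123768173439 [ 0.52561588 -0.28376815]
yaw 25.064200817460385 [ 53.4  25.3 170. ]
```

```bash
python3 -m creep '[[1,35,17,0,0,0,-2.5],[1,53,25,20,0,0,-2.5],[1,53,25,55,0,0,-2.5],[1,53,25,90,0,0,-2.5],[1,53,25,120,0,0,-2.5],[1,53,25,120,0,0,-2.5],[1,53,25,120,0,0,-2.5]]'|head -3
python3 - <<'E'
from h import *
print(tool([.5223,-.2857,.033]));R=np.array(r.sense()['ee_rot']);print('yaw',np.degrees(np.arctan2(R[1,0],R[0,0])))
E
```

```text
time_s: 3.97
tcp_pos: [0.5209, -0.2852, 0.2455]
ee_rot: [[0.886, 0.463, -0.001], [0.463, -0.886, -0.001], [-0.001, 0.0, -1.0]]
[ 1.2  1.1 48.5]
yaw 27.569026338296275
```

```bash
python3 -m creep '[[1,1,1,30,0,0,0],[1,1,1,49,0,0,0],[1,1,1,49,0,0,0],[-1,1,1,49,0,0,0],[-1,1,1,49,0,0,0],[-1,1,1,49,0,0,0],[-1,1,1,49,0,0,0],[-1,1,1,49,0,0,0]]'
python3 -m creep '[[-1,0,0,0,0,0,0],[-1,0,0,0,0,0,0],[-1,0,0,-10,0,0,0],[-1,0,0,-30,0,0,0],[-1,0,0,-60,0,0,0],[-1,0,0,-95,0,0,0],[-1,0,0,-130,0,0,0],[-1,0,0,-140,0,0,0]]'
```

```text
time_s: 4.63
tcp_pos: [0.5219, -0.2859, 0.1973]
ee_rot: [[0.887, 0.462, 0.002], [0.462, -0.887, -0.001], [0.002, 0.002, -1.0]]
wrist_force: [0.3, 0.3, 0.3]
gripper_width: 0.707
gripper_force: 0.0
time_s: 5.3
tcp_pos: [0.5225, -0.2863, 0.3421]
ee_rot: [[0.887, 0.463, 0.009], [0.463, -0.887, -0.004], [0.006, 0.008, -1.0]]
wrist_force: [1.5, 0.2, -1.8]
gripper_width: 0.445
gripper_force: 30.0
```

```bash
python3 -m creep '[[-1,0,-20,-15,0,0,2],[-1,20,-70,-35,0,0,5],[-1,41,-110,-58,0,0,8],[-1,41,-150,-58,0,0,11],[-1,41,-190,-58,0,0,12.5],[-1,41,-230,-58,0,0,12.5],[-1,41,-270,-58,0,0,12.5],[-1,41,-300,-58,0,0,12.5]]' | head -3
python3 -m creep '[[-1,0,0,0,0,0,0],[-1,0,0,0,0,0,0],[-1,0,0,0,0,0,0],[-1,0,0,0,0,0,0]]'
python3 - <<'E'
from h import *
im,d,m,T=snap('wrist');W=cloud(d,m,T);cv2.imwrite('pics/w2.png',im[...,::-1]);np.savez('/tmp/w2',W=W,im=im,T=T)
X,Y,Z=np.moveaxis(W,-1,0)
def rect(s,l):
    s=cv2.morphologyEx(s.astype(np.uint8),cv2.MORPH_OPEN,np.ones((3,3)))>0
    n,L,st,ce=cv2.connectedComponentsWithStats(s.astype(np.uint8));i=1+np.argmax(st[1:,4]);s=L==i
    P=W[s];print(l,len(P),cv2.minAreaRect((P[:,:2]*1000).astype(np.float32)),np.median(P[:,2]),np.round(ce[i]))
b=np.hypot(X-.6,Y-.07)<.25
rect(b&(Z>.09)&(Z<.11)&(np.hypot(X-.578,Y+.016)<.04),'rest')
rect(b&(Z>.093)&(Z<.115)&(Y>.07),'arm')
rect(b&(Z>.019)&(Z<.029)&(Y>.08),'scale')
for t in ['gauge_grip','clip_mark','gauge_pointer','rest_top','plane_iron','tin']:
    for o in vision.cut_out('wrist',t)[:3]:
        P=W[o['region']];P=P[~np.isnan(P[:,0])]
        print(t,round(o['conf'],2),np.round(o['uv']),np.round(np.median(P,0),4) if len(P) else '',len(P))
# held iron in tool frame
s=r.sense();R=np.array(s['ee_rot']);t=(W-np.array(s['tcp_pos']))@R
q=t[(abs(t[...,0])<.08)&(abs(t[...,1])<.025)&(t[...,2]>.13)&(t[...,2]<.2)];print('held',len(q),np.percentile(q,[1,50,99],0) if len(q) else '')
E
```

```text
time_s: 5.97
tcp_pos: [0.419, -0.0022, 0.3931]
ee_rot: [[0.966, 0.258, -0.002], [0.258, -0.966, 0.0], [-0.002, -0.001, -1.0]]
time_s: 6.3
tcp_pos: [0.421, -0.004, 0.3935]
ee_rot: [[0.966, 0.257, -0.001], [0.257, -0.966, -0.0], [-0.001, 0.0, -1.0]]
wrist_force: [-0.3, 0.1, -3.4]
gripper_width: 0.449
gripper_force: 30.0
rest 1162 ((578.1068725585938, -19.283172607421875), (26.421707153320312, 28.558124542236328), 12.767992973327637) 0.09937461359580302 [339.  40.]
arm 570 ((570.2068481445312, 107.1670913696289), (11.378091812133789, 34.582584381103516), 19.28730583190918) 0.10280375798684632 [190.   7.]
scale 3168 ((532.5636596679688, 150.91929626464844), (126.54350280761719, 33.31159591674805), 11.412284851074219) 0.023309837382339688 [166.  64.]
gauge_grip 0.83 [194.  12.] [0.5695 0.1076 0.0916] 1200
clip_mark 0.69 [146.  78.] [0.5068 0.1662 0.0351] 229
gauge_pointer 0.9 [192.  12.] [0.5696 0.1078 0.0912] 1232
rest_top 0.89 [250.  74.] [0.5459 0.0611 0.0117] 34254
plane_iron 0.88 [275. 198.] [0.4549 0.0038 0.2223] 11583
plane_iron 0.6 [483. 304.] [ 0.3428 -0.3428  0.004 ] 412
held 12949 [[-0.02856723 -0.02371717  0.13308894]
 [ 0.03008998  0.00025246  0.17111078]
 [ 0.07247076  0.02404644  0.17514685]]
```

View pics/w2.png

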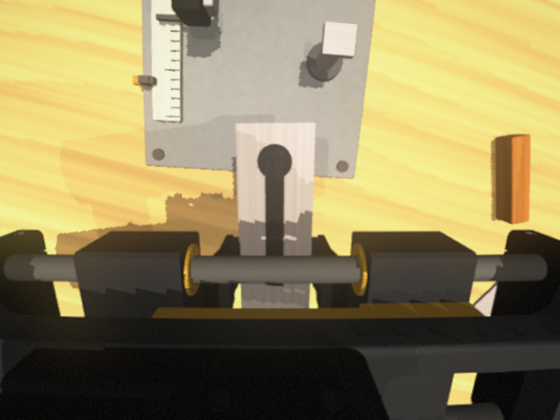

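The wrist view shows the iron held straight at (275,200), the rest at (339,40), the clip at (146,79), and the pointer at (168,17) beside the grip at the top edge.

```bash
python3 - <<'E'
from h import *
z=np.load('/tmp/w2.npz');W=z['W'];T=z['T'];s=r.sense();R=np.array(s['ee_rot'])
t=(W-np.array(s['tcp_pos']))@R
q=t[130:225,245:305].reshape(-1,3);q=q[(q[:,2]>.165)&(q[:,2]<.18)]
for _ in range(2):
    A=np.c_[q[:,:2],np.ones(len(q))];c=np.linalg.lstsq(A,q[:,2],rcond=None)[0];q=q[abs(A@c-q[:,2])<.0025]
print('iron plane',c)
a=t[125:225,225:325];k=(a[...,2]>.165)&(a[...,2]<.18)&(a[...,0]>.01)
print(cv2.minAreaRect((a[k][:,:2]*1000).astype(np.float32)))
# scale: fit direction from left/right edges; pointer & clip
X,Y,Z=np.moveaxis(W,-1,0)
m=(Z>.019)&(Z<.029)&(Y>.08)&(X>.4)&(X<.62)&(Y<.25)
for v in (35,50,65,90,105,115):
    u=np.where(m[v,140:190])[0]+140;print(v,W[v,u.min()].round(4),W[v,u.max()].round(4))
m=(np.mgrid[0:420,0:560][0]<40)&(Z>.029)&(Z<.045)&(Y>.1);P=W[m];print('ptr',len(P),cv2.minAreaRect((P[:,:2]*1e3).astype(np.float32)),np.median(P,0))
m=(Z>.03)&(Z<.045)&(np.hypot(X-.507,Y-.166)<.02);P=W[m];print('clip',len(P),cv2.minAreaRect((P[:,:2]*1e3).astype(np.float32)),np.median(P,0))
# plate edges
m=(Z>.005)&(Z<.019)
E=[]
for v in range(20,160,4):
    u=np.where(m[v,300:400])[0]+300
    if len(u):E.append(W[v,u.max()-1])
E=np.array(E);l=cv2.fitLine(E[:,:2].astype(np.float32),cv2.DIST_HUBER,0,.01,.01).ravel();print('plate right yaw',np.degrees(np.arctan2(l[1],l[0])))
E=np.array([W[np.where(m[100:200,u])[0].max()+99,u] for u in range(160,225,3)]+[W[np.where(m[100:200,u])[0].max()+99,u] for u in range(325,345,3)])
l=cv2.fitLine(E[:,:2].astype(np.float32),cv2.DIST_HUBER,0,.01,.01).ravel();print('front',np.degrees(np.arctan2(l[1],l[0])))
E
```

```text
iron plane [ 0.00650789 -0.13733669  0.17122557]
((45.960174560546875, 0.12283134460449219), (52.3067741394043, 39.944515228271484), 0.05547240749001503)
35 [0.5559 0.1707 0.0229] [0.5644 0.1409 0.0192]
50 [0.5407 0.1692 0.0223] [0.5489 0.1387 0.0196]
65 [0.5255 0.1652 0.0225] [0.5332 0.1349 0.0219]
90 [0.4996 0.1593 0.0229] [0.5071 0.1292 0.0235]
105 [0.4833 0.1577 0.0226] [0.4913 0.1264 0.0226]
115 [0.4727 0.1543 0.0236] [0.4804 0.1252 0.0194]
ptr 166 ((575.2627563476562, 152.1141815185547), (6.488419532775879, 25.47582244873047), 8.296130180358887) [0.57406647 0.1525545  0.03496604]
clip 158 ((508.227783203125, 163.78648376464844), (8.221589088439941, 18.760099411010742), 11.351752281188965) [0.50804767 0.1630602  0.03636866]
plate right yaw 11.227345
front -78.98797
```

```bash
python3 - <<'E'
from h import *
from scipy.spatial.transform import Rotation as Ro
s=r.sense();R=np.array(s['ee_rot']);Rn=R@Ro.from_rotvec([7.8,0,3.6],degrees=True).as_matrix()
for h in (.04,0):
    t=np.array([.5781,-.0193,.103+h])-Rn@[.0006,.0001,.174];print(t,R.T@(t-s['tcp_pos'])*1000)
print(Rn@[0,.136,.99],np.degrees(np.arctan2(Rn[1,0],Rn[0,0])))
E
```

```text
[ 0.58291869 -0.04229614  0.31540745] [146.65781998  78.63691084  78.20571456]
[ 0.58291869 -0.04229614  0.27540745] [146.67613778  78.63678062 118.20571037]
[-0.00453175 -0.00142052 -0.99928647] 11.311047368554439
```

```bash
python3 -m creep '[[-1,20,11,0,2,0,1],[-1,50,27,0,4,0,2],[-1,85,46,20,6,0,3],[-1,120,64,45,7.8,0,3.6],[-1,140,75,65,7.8,0,3.6],[-1,147,79,78,7.8,0,3.6],[-1,147,79,78,7.8,0,3.6],[-1,147,79,78,7.8,0,3.6]]'
python3 -m creep '[[-1,0,0,0,0,0,0],[-1,0,0,0,0,0,0]]' >/dev/null
python3 - <<'E'
from h import *
im,d,m,T=snap('wrist');W=cloud(d,m,T);cv2.imwrite('pics/w3.png',im[...,::-1])
s=r.sense();R=np.array(s['ee_rot']);print(s['tcp_pos'],np.degrees(np.arctan2(R[1,0],R[0,0])))
q=W[130:225,245:305].reshape(-1,3);q=q[(q[:,2]>.12)&(q[:,2]<.17)]
for _ in range(2):
    A=np.c_[q[:,:2],np.ones(len(q))];c=np.linalg.lstsq(A,q[:,2],rcond=None)[0];q=q[abs(A@c-q[:,2])<.0025]
j=np.array([[.9806,.1959],[-.1959,.9806]]);print('slopes along jx,jy',j@c[:2],'top z at rest',c@[.5781,-.0193,1],len(q))
im,d,m,T=snap('side');W=cloud(d,m,T);p=proj([.578,-.019,.12],m,T)[0];print(p);u,v=np.clip(p.astype(int),[70,60],[490,360])
cv2.imwrite('pics/s3.png',cv2.resize(im[v-60:v+60,u-70:u+70],None,fx=5,fy=5,interpolation=cv2.INTER_CUBIC)[...,::-1])
q=W[...,:].reshape(-1,3)
E
```

```text
time_s: 7.32
tcp_pos: [0.5834, -0.0422, 0.3142]
ee_rot: [[0.98, 0.194, -0.035], [0.197, -0.972, 0.131], [-0.008, -0.136, -0.991]]
wrist_force: [0.5, -0.1, -2.6]
gripper_width: 0.447
gripper_force: 30.0
[ 0.58283501 -0.0414596   0.31768621] 11.443930743680292
slopes along jx,jy [-0.00842168 -0.00373356] top z at rest 0.14803169519592838 5685
[283.68589551 201.67225823]
```

View pics/s3.png

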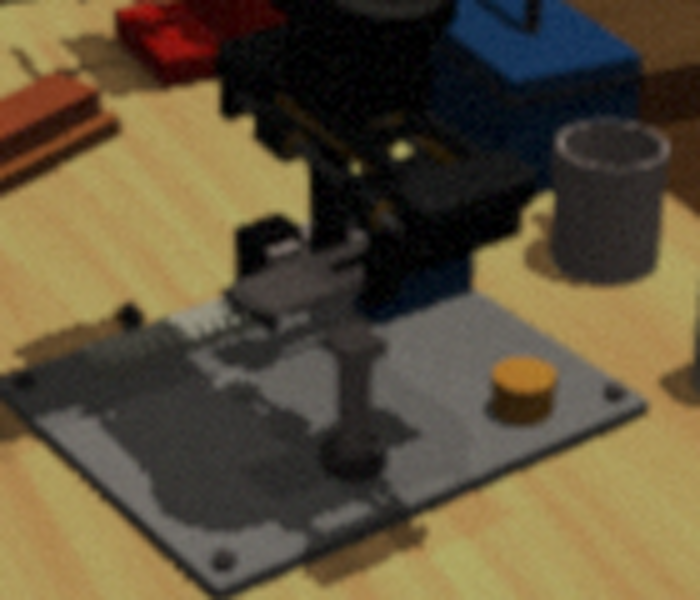

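The side view shows the iron held level over the rest, with the rest below its centre, and the tin and gauge arm clear. I'll descend.

```bash
python3 -m creep '[[-1,0,2,15,0,0,0],[-1,0,4,29,0,0,0],[-1,0,5,36,0,0,0],[-1,0,5,36,0,0,0],[-1,0,5,36,0,0,0]]'
python3 -m creep '[[-1,0,0.3,2,0,0,0],[-1,0,0.4,3,0,0,0],[-1,0,0.6,4,0,0,0],[-1,0,0.6,4,0,0,0]]'
```

```text
time_s: 8.0
tcp_pos: [0.5831, -0.0417, 0.2802]
ee_rot: [[0.98, 0.196, -0.03], [0.198, -0.971, 0.132], [-0.004, -0.135, -0.991]]
wrist_force: [0.0, 0.5, -2.8]
gripper_width: 0.448
gripper_force: 30.0
time_s: 8.33
tcp_pos: [0.5831, -0.0419, 0.2757]
ee_rot: [[0.98, 0.195, -0.031], [0.198, -0.971, 0.132], [-0.004, -0.136, -0.991]]
wrist_force: [0.4, -0.2, -3.3]
gripper_width: 0.454
gripper_force: 30.0
```

Not touching yet; I'll go on in small steps.

```bash
python3 -m creep '[[-1,0,0.2,1.5,0,0,0],[-1,0,0.2,1.5,0,0,0],[-1,0,0.2,1.5,0,0,0]]' | grep -E 'pos|force'
python3 -m creep '[[-1,0,0.1,1,0,0,0],[-1,0,0.1,1,0,0,0],[-1,0,0.1,1,0,0,0]]'| grep -E 'pos|force'
```

```text
tcp_pos: [0.5832, -0.0418, 0.2751]
wrist_force: [-2.5, 0.9, 4.8]
gripper_force: 30.0
tcp_pos: [0.5832, -0.0418, 0.2751]
wrist_force: [-4.1, 0.4, 9.6]
gripper_force: 30.0
```

```bash
python3 -m creep '[[-1,0,-0.1,-1,0,0,0],[0.2,0,-0.1,-1,0,0,0],[1,0,-0.1,-1,0,0,0],[1,0,-0.1,-1,0,0,0],[1,0,-0.1,-1,0,0,0],[1,0,-0.1,-1,0,0,0],[1,0,-0.1,-1,0,0,0],[1,0,-0.1,-1,0,0,0]]'
python3 -m creep '[[1,0,-1,-10,0,0,0],[1,0,-3,-25,0,0,0],[1,0,-8,-60,0,0,0],[1,0,-14,-100,0,0,0],[1,0,-14,-130,-4,0,0],[1,-30,-14,-150,-7.8,0,0],[1,-60,-14,-150,-7.8,0,0],[1,-60,-14,-150,-7.8,0,0]]'
python3 -m creep '[[1,0,0,0,0,0,0],[1,0,0,0,0,0,0]]' | head -3
python3 - <<'E'
from h import *
im,d,m,T=snap('wrist');W=cloud(d,m,T);cv2.imwrite('pics/w4.png',im[...,::-1]);np.savez('/tmp/w4',W=W,im=im,T=T)
X,Y,Z=np.moveaxis(W,-1,0)
def rect(s,l):
    s=cv2.morphologyEx(s.astype(np.uint8),cv2.MORPH_OPEN,np.ones((3,3)))>0
    P=W[s];print(l,len(P),cv2.minAreaRect((P[:,:2]*1000).astype(np.float32)) if len(P) else '',np.median(P[:,2])); return P
P=rect((abs(Z-.106)<.01)&(np.hypot(X-.578,Y+.019)<.085),'iron')
c=np.linalg.lstsq(np.c_[P[:,:2],np.ones(len(P))],P[:,2],rcond=None)[0];print('slope',c[:2])
rect((Z>.095)&(Z<.12)&(np.hypot(X-.582,Y-.114)<.027),'grip')
rect((Z>.029)&(Z<.042)&(np.hypot(X-.575,Y-.152)<.025),'ptr')
rect((Z>.03)&(Z<.045)&(np.hypot(X-.507,Y-.166)<.02),'clip')
E
```

```text
time_s: 9.5
tcp_pos: [0.5832, -0.0419, 0.2738]
ee_rot: [[0.98, 0.195, -0.031], [0.198, -0.971, 0.132], [-0.004, -0.136, -0.991]]
wrist_force: [-0.1, 0.8, -0.2]
gripper_width: 0.894
gripper_force: 0.0
time_s: 10.17
tcp_pos: [0.5218, -0.0607, 0.4272]
ee_rot: [[0.98, 0.197, -0.003], [0.197, -0.98, -0.0], [-0.003, -0.001, -1.0]]
wrist_force: [0.1, 0.6, -0.9]
gripper_width: 1.003
gripper_force: 0.0
time_s: 10.33
tcp_pos: [0.5263, -0.0599, 0.4255]
ee_rot: [[0.98, 0.198, -0.003], [0.198, -0.98, -0.001], [-0.003, 0.0, -1.0]]
iron 5835 ((580.3657836914062, -18.9949951171875), (142.1856231689453, 40.532081604003906), 11.514537811279297) 0.10547608009513915
slope [-0.00110649  0.00018683]
grip 1205 ((583.7550048828125, 109.5246353149414), (35.84946060180664, 34.535919189453125), 10.65743637084961) 0.10372629755824658
ptr 0  nan
clip 105 ((509.1948547363281, 164.22744750976562), (7.742212295532227, 17.18610191345215), 8.301713943481445) 0.03631902822824473
  return _methods._mean(a, axis=axis, dtype=dtype,
  ret = ret.dtype.type(ret / rcount)
```

View pics/w4.png

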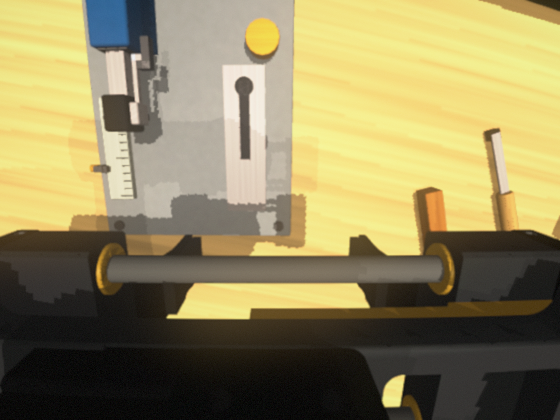

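The picture shows the iron lying straight on the rest at (244,135), with the grip at (118,112) and the clip at (100,168). The iron is about 2 mm off centre, flat and parallel. Next I move above the grip.

```bash
python3 -m creep '[[1,20,-34,0,0,0,0],[1,40,-68,0,0,0,0],[1,60,-105,0,0,0,0],[1,80,-140,10,0,0,0],[1,90,-157,45,0,0,0],[1,90,-157,80,0,0,0],[1,90,-157,100,0,0,0],[1,90,-157,100,0,0,0]]'
python3 -m creep '[[1,0,0,0,0,0,0],[1,0,0,0,0,0,0],[1,0,0,0,0,0,0]]' >/dev/null
python3 - <<'E'
from h import *
print(tool([.5832,.1124,.085]));R=np.array(r.sense()['ee_rot']);print('yaw',np.degrees(np.arctan2(R[1,0],R[0,0])))
E
```

```text
time_s: 11.05
tcp_pos: [0.5823, 0.1122, 0.3177]
ee_rot: [[0.98, 0.198, -0.016], [0.198, -0.98, -0.005], [-0.017, 0.002, -1.0]]
wrist_force: [-0.4, -0.5, -0.7]
gripper_width: 1.0
gripper_force: 0.0
[-0.5 -0.7 77.5]
yaw 11.396160488905734
```

```bash
python3 -m creep '[[1,0,-1,30,0,0,0],[1,0,-1,60,0,0,0],[1,0,-1,77,0,0,0],[1,0,-1,77,0,0,0],[1,0,-1,77,0,0,0]]' | grep -E 'pos|force'
python3 -m creep '[[-1,0,0,0,0,0,0],[-1,0,0,0,0,0,0],[-1,0,0,0,0,0,0],[-1,0,0,0,0,0,0],[-1,0,0,0,0,0,0],[-1,0,0,0,0,0,0],[-1,0,0,0,0,0,0],[-1,0,0,0,0,0,0]]'
python3 -m creep '[[-1,0,0,0,0,0,0],[-1,0,0,0,0,0,0],[-1,0,0,0,0,0,0],[-1,0,0,0,0,0,0],[-1,0,0,0,0,0,0],[-1,0,0,0,0,0,0]]'
```

```text
tcp_pos: [0.583, 0.1125, 0.2484]
wrist_force: [-0.0, 0.4, 0.1]
gripper_force: 0.0
time_s: 12.38
tcp_pos: [0.5824, 0.1126, 0.2474]
ee_rot: [[0.98, 0.198, -0.004], [0.198, -0.98, -0.001], [-0.004, 0.0, -1.0]]
wrist_force: [0.1, 0.3, 0.2]
gripper_width: 0.476
gripper_force: 0.0
time_s: 12.88
tcp_pos: [0.5823, 0.1132, 0.2473]
ee_rot: [[0.98, 0.198, -0.004], [0.198, -0.98, -0.0], [-0.004, -0.001, -1.0]]
wrist_force: [-2.4, 5.4, 1.1]
gripper_width: 0.324
gripper_force: 30.0
```

The button is in (opening 28 mm). I'll draw the arm out.

```bash
python3 -m creep '[[-1,-5,0,0,0,0,0],[-1,-15,0,0,0,0,0],[-1,-25,0,0,0,0,0],[-1,-36,0,0,0,0,0],[-1,-47,0,0,0,0,0],[-1,-56,0,0,0,0,0],[-1,-61,0,0,0,0,0],[-1,-63,0,0,0,0,0]]'
python3 -m creep '[[-1,0,0,0,0,0,0],[-1,0,0,0,0,0,0],[-1,0,0,0,0,0,0],[-1,0,0,0,0,0,0]]'
python3 - <<'E'
from h import *
t=r.sense()['tcp_pos'];print('drawn',593.2-1000*(t[0]*.9806+t[1]*.1959))
for n in ['side','scene','wrist']:
    im,d,m,T=snap(n);W=cloud(d,m,T)
    for k in ['clip_mark','gauge_pointer','plane_iron']:
        for o in vision.cut_out(n,k)[:2]:
            P=W[o['region']];P=P[~np.isnan(P[:,0])];print(n,k,round(o['conf'],2),np.round(o['uv']),np.round(np.median(P,0),3))
    p=proj([.5115,.163,.035],m,T)[0];q=proj([.5796,-.019,.106],m,T)[0];print(p,q)
    cv2.imwrite(f'/tmp/{n}5.png',im[...,::-1]);u,v=np.clip(p.astype(int),[56,42],[504,378])
    cv2.imwrite(f'/tmp/{n}5c.png',cv2.resize(im[v-42:v+42,u-56:u+56],(400,300),interpolation=cv2.INTER_CUBIC)[...,::-1])
a=[cv2.imread(f'/tmp/{n}') for n in ['side5c.png','scene5c.png','wrist5c.png','side5.png']]
a[3]=cv2.resize(a[3],(400,300));cv2.imwrite('pics/p5.png',np.vstack([np.hstack(a[:2]),np.hstack(a[2:])]))
E
```

```text
time_s: 13.55
tcp_pos: [0.5214, 0.1011, 0.2473]
ee_rot: [[0.98, 0.198, 0.001], [0.198, -0.98, 0.002], [0.001, -0.002, -1.0]]
wrist_force: [5.0, 5.8, -8.8]
gripper_width: 0.314
gripper_force: 30.0
time_s: 13.88
tcp_pos: [0.5219, 0.1012, 0.2473]
ee_rot: [[0.98, 0.198, 0.0], [0.198, -0.98, 0.002], [0.001, -0.002, -1.0]]
wrist_force: [4.1, 6.4, -5.7]
gripper_width: 0.316
gripper_force: 30.0
drawn 61.56949859044664
side plane_iron 0.89 [260. 340.] [ 0.363 -0.362  0.006]
side plane_iron 0.72 [281. 209.] [ 0.579 -0.023  0.105]
[240.51152771 202.65128251] [284.16172683 205.80277232]
scene clip_mark 0.57 [415. 279.] [0.537 0.471 0.041]
scene gauge_pointer 0.63 [323. 229.] [0.571 0.116 0.095]
scene plane_iron 0.68 [284. 213.] [ 0.581 -0.016  0.108]
scene plane_iron 0.42 [243. 152.] [ 0.37  -0.359  0.006]
[340.10098    230.36299795] [285.77766731 210.20331366]
wrist clip_mark 0.54 [179. 228.] [0.512 0.17  0.027]
wrist gauge_pointer 0.97 [273. 158.] [0.58  0.114 0.093]
wrist plane_iron 0.66 [544. 162.] [0.602 0.003 0.105]
[184.33198624 233.15210688] [562.65217546 218.04128301]
```

View pics/p5.png

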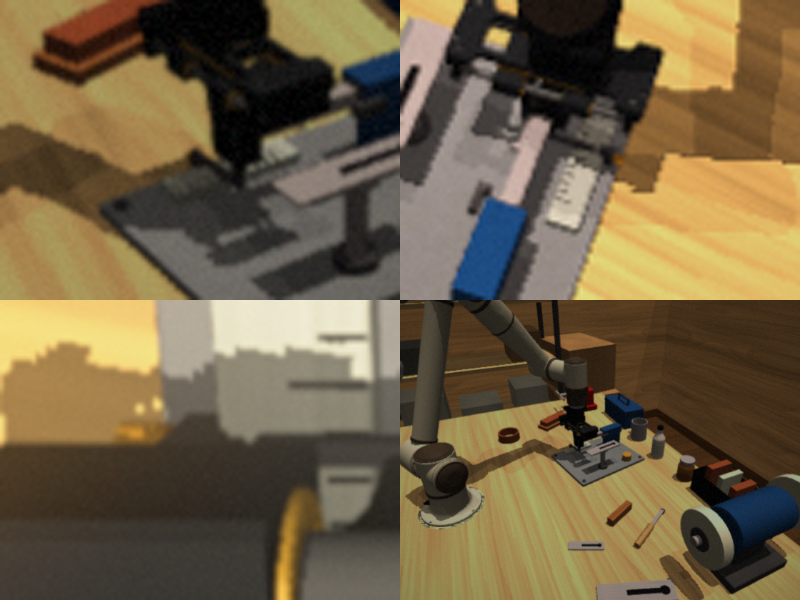

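The composite shows the iron still flat on its rest, the arm drawn out, and the clip's brass screw at the hand's edge (lower left panel); the pointer is hidden under the hand. I'll add about 1 mm and check that the grip has not slipped in the fingers.

```bash
python3 -m creep '[[-1,-1.3,0,0,0,0,0],[-1,-1.3,0,0,0,0,0],[-1,-1.3,0,0,0,0,0],[-1,-1.3,0,0,0,0,0],[-1,-1.3,0,0,0,0,0]]'
python3 - <<'E'
from h import *
t=r.sense()['tcp_pos'];print('drawn',593.2-1000*(t[0]*.9806+t[1]*.1959))
im,d,m,T=snap('wrist');W=cloud(d,m,T)
J=W[...,0]*.9806+W[...,1]*.1959;L=-W[...,0]*.1959+W[...,1]*.9806;Z=W[...,2]
k=(abs(L+.0025)<.010)&(J>.51)&(J<.60)
for a in np.arange(.525,.6,.004):
    q=k&(J>=a)&(J<a+.004);print(round(a,3),q.sum(),np.percentile(Z[q],[10,50,90]).round(3) if q.sum() else '')
E
```

```text
time_s: 14.9
tcp_pos: [0.5208, 0.1009, 0.2473]
ee_rot: [[0.98, 0.198, 0.001], [0.198, -0.98, 0.002], [0.001, -0.002, -1.0]]
wrist_force: [4.0, 5.3, -6.5]
gripper_width: 0.322
gripper_force: 30.0
drawn 62.760888214018564
0.525 338 [0.104 0.104 0.105]
0.529 259 [0.104 0.104 0.105]
0.533 0 
0.537 0 
0.541 0 
0.545 338 [0.103 0.104 0.105]
0.549 682 [0.092 0.095 0.102]
0.553 6529 [0.162 0.175 0.184]
0.557 1894 [0.093 0.152 0.184]
0.561 1491 [0.092 0.15  0.152]
0.565 333 [0.091 0.092 0.093]
0.569 351 [0.091 0.092 0.093]
0.573 352 [0.091 0.092 0.093]
0.577 369 [0.091 0.092 0.093]
0.581 349 [0.091 0.092 0.093]
0.585 368 [0.091 0.092 0.093]
0.589 360 [0.092 0.092 0.093]
0.593 384 [0.092 0.092 0.093]
0.597 277 [0.092 0.092 0.093]
```

```bash
python3 -c "
from station import r
print(r.finish_job())"
```

```text
the job is handed in; nothing more can be done
None
```

I handed the job in with the iron flat on the rest, about 2 mm off centre and parallel to the gauge arm, and the arm drawn out about 63 mm and held there with the button pressed. The pointer is level with the clip to within about 1 mm by measurement; the hand hid it in the final pictures. No verdict was returned.

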